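Open the filter cover of the orange-tabbed dust collector

ROBOT

A 6-joint arm with a two-finger parallel gripper is mounted at the origin on the work surface. World frame = base frame: x ahead of the robot, y to its left, z up, the work surface at z = 0. Lengths are in m, angles in rad, forces in N, time in s.
With the tool pointing down it reaches from about 0.35 to 0.725 m from the base axis. Payload 6 kg.
Tool frame: the origin (TCP) lies where the fingers leave the gripper's body, on its centre line; the fingertips stand 73 mm ahead of it and the grasp point (between the pads) lies 54 mm ahead of it; z points along the fingers, x is the direction in which the jaws open and shut, and the axes are right-handed (so a half turn about z gives the same grasp; the last joint's range is limited). The gripper opens to 85 mm and grips with 20 to 120 N. Pads are 22 mm wide; open, the fingers measure 114 mm over their backs; the gripper's body (76 mm by 85 mm) begins 54 mm behind the grasp point. The pads swing forward as they close: fully open they stand 13 mm farther back than shut.
Start: joints at [-0.792, 0.04, 0.085, 0, -1.615, -0.334], TCP at [0.258, -0.542, 0.304] pointing down, gripper open.
Joint ranges: [-2.56, 2.56], [-1.29, 2.01], [-1.08, 1.49], [-3.29, 1.98], [-2.81, -0.18], [-2.99, 2.99]. Speed limits (rad/s): [2.57, 2.57, 3.01, 3.14, 3.14, 3.14].

INTERFACE

Orientations are given as a rotation vector (axis times angle).
In Python, from bench import r gives the robot as it stands.
- The arm moves only by the shell command python3 -m inch 'ROWS'. ROWS is JSON, a list of rows, each a list of 5 numbers: the shift along the tool's x, y, z in m, then the turn about the tool's z in rad, then the closure, from 0 (fully open) to 1 (shut). In form: [[tx, ty, tz, yaw, gripper], ...]. A call has exactly 10 rows; each row is the pose to reach, as a shift and turn from the pose measured when the call began, along the tool's axes at that moment; what a row does not reach only later rows make up. A row lasts 1/12 s, in which the tool goes at most 41.7 mm and 7.16 degrees, less where a joint would pass 70% of its speed; a pose out of reach is approached as far as the arm can. A call with a gripper value outside its range is refused whole. The fingers move at their own pace and stop on an object; the grip force is fixed at half the most. Time passes only in rows, so rows that repeat a pose let the fingers close, or fill a call up. It gives the time, the measured TCP pose, the force and the opening at its end, in the units of the state.
- r.get_state(): the state, without advancing time (a new reading comes with each control period).
- r.grab_frame(name): name is "scene" or "top"; returns a dict with "pixels" (420x560x3 uint8, red, green, blue), "camera_matrix" (3x3 intrinsics, pixels), "R" (3x3) and "t" (3): a world point X has camera coordinates R X + t. Camera axes: x right, y down, z forward; pixel columns grow to the right and rows downward; lengths in m; the calibration is good to about 2 mm. A picture is of the moment at which its call begins. There is no depth.
- r.finish_job(): hands the job in, once; it reports no verdict.
The state is a dict: "time_s": time; "joint_pos": joint angles; "qvel": joint speeds; "effort": joint torques, N m; "position": TCP position; "ee_rot": TCP orientation; "wrist_force": force on the tool from outside, world axes, zero at the start; "ft_torque": the same for the moment, N m; "finger_gap": opening from 0.0 (shut) to 1.0 (fully open).
Only numpy, scipy, OpenCV 4.12 (cv2) and the standard library are available. Lean on these libraries where they do the work, as an engineer would, in place of code of your own. Each camera call takes 0.05 s, during which the arm holds its last target.

TASK

Two table-top dust collectors stand on the conservation bench. On the one with the orange tab, press the release tab inward so that its filter cover springs ajar, then take the cover by its orange pull tongue and pivot it up and back past upright until it stays open by itself. Leave the cover of the blue-tabbed collector shut.

Things in the scene. Friction and masses are not known exactly. Their poses are not given: they have to be found in the camera images.
- orange_unit: Dust collector to open: fixed white box 190 (x) x 170 (y) x 70 mm high with orange tab, tongue and stripe. Origin: centre of its underside, on the table; z up; its front, roughly facing the robot, looks along its -x, front face at x -95 mm. Grey grille cover on top, 140 x 152 x 6 mm, hinged about the y axis through x +45, z 67 mm; free lip at the front. A blue-tabbed twin stands beside it, 45 mm or more away.
- orange_pad (a point): Middle of the outer face of the orange release tab, a thumb pad 28 mm wide (y) and 26 high (z 27 to 53 mm) that stands 14 mm out of the box's front face: unit frame x -109, y -40, z 40 mm at rest. Press it straight in, along the unit's +x, with closed fingers held in front of it: it slides 7 mm to its stop against a spring, 1 N rising to 3.5 N. Nothing else stands out of the front near it.
- orange_tab (a joint): Travel of the orange release tab, m: 0 at rest, 0.007 pressed fully in, where it stops. It frees the cover at about 0.003. It springs back when let go; the cover then stays ajar.
- orange_pull (a point): Grasp point on the orange pull tongue of the cover, moving with it: 160 mm from the hinge axis, unit frame x -115, y +40, z 68 mm when shut. The tongue lies in the cover's plane, reaches 32 mm past the lip, is 14 mm wide along y and 8 mm thick: take it from above across y, once the cover is ajar. Below, beside and in front of it is free space; the tab is 80 mm away in y.
- orange_cover (a joint): Hinge angle of the cover with the orange tongue, rad: about 0 shut and locked; pressing the tab lets a spring lift it to about 0.16, where it stays (tongue 25 mm higher); 1.57 upright, stop at 1.9. Nearly free hinge, cover 90 g: let go short of upright it falls back, past upright it falls onto its stop and stays.
- blue_cover (a joint): Hinge angle of the cover of the blue-tabbed collector (same box, but blue tab and blue tongue), rad: about 0 shut and locked. Leave it shut.

How it is judged:
On the way, in this order (a step that is already met when the one before it is completed fails the run):
1. the orange release tab is pressed inward (value of joint orange_tab above 0.0025 m), for 0.05 s.
2. the orange-tongued cover is pivoted open to upright or beyond (value of joint orange_cover above 1.5 rad), for 0.2 s.
At the end, for the whole second after the job is handed in: The cover of the orange-tabbed collector stands open about upright or beyond (hinge angle over 1.5 rad, 86 degrees) and at rest; the blue-tabbed collector's cover is still shut (under 0.08 rad) (value of joint orange_cover above 1.5 rad and velocity of joint orange_cover between -0.2 and 0.2 rad/s and value of joint blue_cover below 0.08 rad); the robot touches nothing.
It fails at once if the cover of the blue-tabbed collector is opened (value of joint blue_cover above 0.08 rad).
It also fails if it takes over 53 s, if anything falls off the work surface, if the arm or the gripper's body presses on something with over 40 N, if the wrist force passes 120 N, or if a joint passes its speed limit or range.

## Working session

There is one attempt and no reset: what is moved stays moved. The work goes in short steps, Python scripts to look and compute and a shell command to move; the robot and the scene stay as the last step left them, time stands still between calls to the robot, and variables do not carry over. Pictures are saved under pics/ and viewed, and the job is handed in when it is done.

```bash
mkdir -p pics; python3 - <<'E'
from bench import r
import cv2,numpy as np
print(r.get_state())
for n in("scene","top"):
    f=r.grab_frame(n);cv2.imwrite(f"pics/{n}0.png",cv2.cvtColor(f["pixels"],cv2.COLOR_RGB2BGR))
    print(n,f["camera_matrix"],f["R"],f["t"])
    np.savez(f"{n}.npz",K=f["camera_matrix"],R=f["R"],t=f["t"],p=f["pixels"])
E
```

```text
{'time_s': 0.0, 'joint_pos': array([-7.92314982e-01,  4.07986133e-02,  8.37613291e-02, -4.55208514e-04,
       -1.61545967e+00, -3.33700377e-01]), 'qvel': array([-1.44986629e-03, -3.78486654e-05, -8.97999340e-06,  5.99160874e-04,
       -1.43542628e-03, -1.34107362e-03]), 'effort': array([-1.06116990e-03, -3.68208611e+01,  3.47416162e+01,  6.93266898e+00,
       -5.45569303e-03,  4.00060878e-05]), 'position': array([ 0.25814851, -0.54140219,  0.30286064]), 'ee_rot': array([-1.67591337e+00, -2.65540267e+00, -1.30221548e-03]), 'wrist_force': array([1.19119816, 0.06238002, 0.59469258]), 'ft_torque': array([ 0.02407005,  0.00197414, -0.03456199]), 'finger_gap': 0.999627925285692}
scene [[506.26795877   0.         270.263925  ]
 [  0.         506.26795877 209.6067478 ]
 [  0.           0.           1.        ]] [[ 0.17060117  0.98520837 -0.01611558]
 [ 0.68221692 -0.12990393 -0.71951723]
 [-0.71096788  0.11175615 -0.69428758]] [-0.0541651  -0.34113487  1.41184692]
top [[441.65353912   0.         287.91461739]
 [  0.         441.65353912 206.65083478]
 [  0.           0.           1.        ]] [[-0.0269701  -0.99962446  0.00485274]
 [-0.99645902  0.02649732 -0.07979547]
 [ 0.07963691 -0.00698765 -0.99679945]] [-0.01924139  0.5498643   0.82090158]
```

View pics/scene0.png

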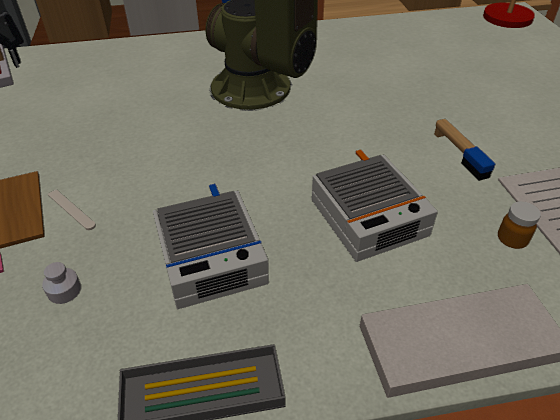

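View pics/top0.png

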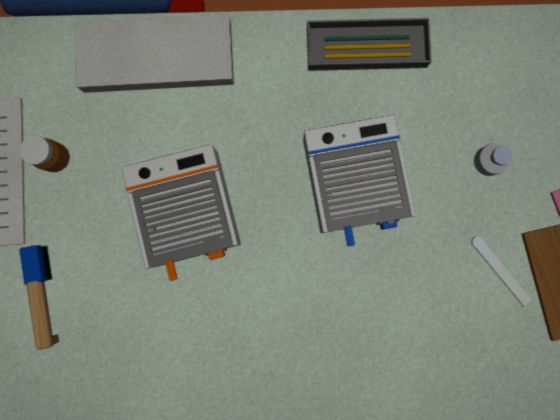

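The top view shows the orange unit at left (cols 123-240, rows 147-268), with its tongue near (171,270) and tab near (216,254). The blue unit is at right. I'll enlarge the orange one.

```bash
python3 - <<'E'
import cv2
a=cv2.imread("pics/top0.png")[135:295,110:260];cv2.imwrite("pics/ct.png",cv2.resize(a,None,fx=3.75,fy=3.75,interpolation=cv2.INTER_CUBIC))
a=cv2.imread("pics/scene0.png")[140:265,300:450];cv2.imwrite("pics/cs.png",cv2.resize(a,None,fx=4,fy=4,interpolation=cv2.INTER_CUBIC))
E
```

```text
(no output)
```

View pics/ct.png

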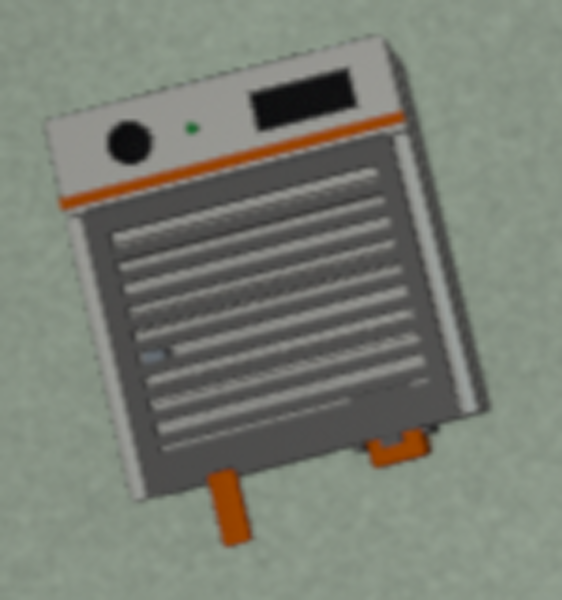

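View pics/cs.png

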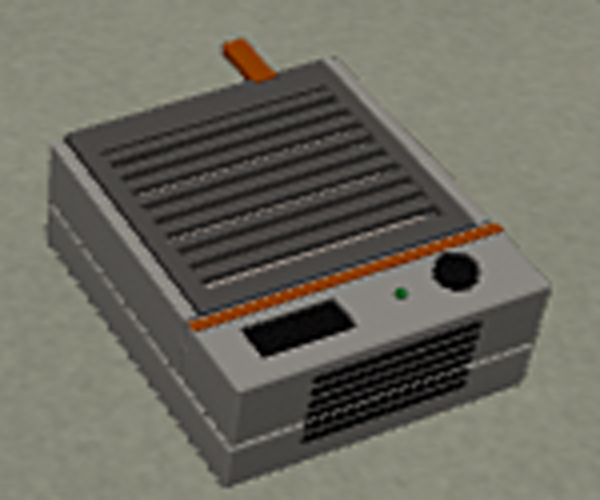

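```bash
cat > h.py <<'E'
import numpy as np
from scipy.optimize import least_squares
from scipy.spatial.transform import Rotation as Ro
C={n:np.load(n+".npz") for n in("top","scene")}
def proj(n,X):
    c=C[n];q=c["K"]@(c["R"]@np.array(X,float)+c["t"]);return q[:2]/q[2]
E
python3 - <<'E'
from h import *
T=lambda u,v:np.array([u/3.75+110,v/3.75+135])
S=lambda u,v:np.array([u/4+300,v/4+140])
ob=[("top",T(45,122),(.095,.085,.07)),("top",T(380,37),(.095,-.085,.07)),("top",T(137,498),(-.095,.085,.07)),("top",T(476,411),(-.095,-.085,.07)),("top",T(237,543),(-.127,.04,.07)),("top",T(402,461),(-.109,-.04,.053)),
("scene",S(238,394),(.095,-.085,.07)),("scene",S(550,289),(.095,.085,.07)),("scene",S(225,486),(.095,-.085,0)),("scene",S(50,148),(-.095,-.085,.07)),("scene",S(235,41),(-.127,.04,.07))]
def w(p,u):
    c,s=np.cos(p[2]),np.sin(p[2]);return [p[0]+c*u[0]-s*u[1],p[1]+s*u[0]+c*u[1],u[2]]
f=lambda p:np.concatenate([proj(n,w(p,u))-q for n,q,u in ob])
for sel in (ob,):
    s=least_squares(f,[.55,.2,.2],loss="soft_l1");print(s.x,np.round(f(s.x).reshape(-1,2),1))
p=s.x
for k,u in dict(pad=(-.109,-.04,.04),pull=(-.115,.04,.068),hinge=(.045,.04,.067)).items(): print(k,np.round(w(p,u),4),np.hypot(*w(p,u)[:2]))
E
```

```text
[0.55350803 0.16279976 0.23042538] [[-1.5 -1.2]
 [ 0.4 -2. ]
 [-1.9  0.9]
 [ 0.5 -0.4]
 [ 0.3 -0.1]
 [-0.8  0. ]
 [-0.2 -1.2]
 [ 1.  -2. ]
 [-0.9  1.2]
 [-0.8 -2.5]
 [-1.3  0.1]]
pad [0.4565 0.099  0.04  ] 0.4671276930853304
pull [0.4324 0.1755 0.068 ] 0.4666608957132143
hinge [0.5882 0.212  0.067 ] 0.6252293723920958
```

```bash
cat >> h.py <<'E'
P=np.array([0.55350803,0.16279976,0.23042538])
def w(u,p=P):
    c,s=np.cos(p[2]),np.sin(p[2]);return np.array([p[0]+c*u[0]-s*u[1],p[1]+s*u[0]+c*u[1],u[2]])
def rel(s,u):
    "tool-frame shift from state s to unit-frame TCP u, plus yaw needed (mod pi)"
    R=Ro.from_rotvec(s["ee_rot"]).as_matrix()
    d=R.T@(w(u)-s["position"])
    y=np.array([-np.sin(P[2]),np.cos(P[2]),0]); t=R.T@y
    return d,np.arctan2(t[1],t[0])
def unit(s):
    q=s["position"]-[P[0],P[1],0];c,n=np.cos(P[2]),np.sin(P[2])
    return np.array([c*q[0]+n*q[1],-n*q[0]+c*q[1],q[2]])
E
python3 - <<'E'
from h import *
from bench import r
s=r.get_state();print(Ro.from_rotvec(s["ee_rot"]).as_matrix().round(3))
d,y=rel(s,(-.155,-.04,.20));print(d.round(4),y,np.pi-abs(y))
E
```

```text
[[-0.43   0.903 -0.001]
 [ 0.903  0.43   0.001]
 [ 0.002 -0.    -1.   ]]
[0.5023 0.4097 0.1037] 0.21437674010931804 2.927215913480475
```

```bash
python3 -m inch '[[0.025,0.02,0,0.02,1],[0.05,0.04,0,0.04,1],[0.075,0.06,0,0.06,1],[0.1,0.08,0,0.08,1],[0.13,0.105,0,0.1,1],[0.16,0.13,0,0.12,1],[0.19,0.155,0,0.14,1],[0.22,0.18,0,0.16,1],[0.25,0.205,0,0.18,1],[0.28,0.23,0,0.214,1]]'; python3 - <<'E'
from h import *
from bench import r
s=r.get_state()
d,y=rel(s,(-.155,-.04,.20));print(d.round(4),y,unit(s),s["joint_pos"])
E
```

```text
time_s: 0.93
position: [0.345, -0.188, 0.3032]
ee_rot: [-1.952, -2.46, -0.002]
wrist_force: [1.8, 0.7, 0.1]
finger_gap: 0.001
[0.2539 0.1278 0.1036] -0.001062676082890025 [-0.28311051 -0.29392937  0.30318708] [ 2.33959428e-02 -5.38056354e-01 -3.91689122e-01 -1.69253314e-03
 -1.71752182e+00 -1.36507672e+00]
```

```bash
python3 -m inch '[[0.03,0.015,0,0,1],[0.06,0.03,0,0,1],[0.09,0.045,0.01,0,1],[0.12,0.06,0.025,0,1],[0.15,0.075,0.04,0,1],[0.18,0.09,0.055,0,1],[0.21,0.105,0.07,0,1],[0.24,0.12,0.09,0,1],[0.254,0.128,0.104,0,1],[0.254,0.128,0.104,0,1]]'; python3 - <<'E'
from h import *
from bench import r
import cv2
s=r.get_state()
d,y=rel(s,(-.150,-.04,.108));print(d.round(4),y,unit(s),s["joint_pos"])
for n in("scene","top"):
    f=r.grab_frame(n);cv2.imwrite(f"pics/{n}1.png",cv2.cvtColor(f["pixels"],cv2.COLOR_RGB2BGR))
E
```

```text
time_s: 1.77
position: [0.4108, 0.0907, 0.1954]
ee_rot: [-1.946, -2.461, 0.007]
wrist_force: [-0.9, -0.3, -0.7]
finger_gap: 0.001
[-0.0025  0.006   0.0874] 0.0021349708677167716 [-0.15543505 -0.03758997  0.19538928] [ 0.70066206 -0.45497327 -0.53270391 -0.00366637 -1.49843791 -2.03862581]
```

View pics/top1.png

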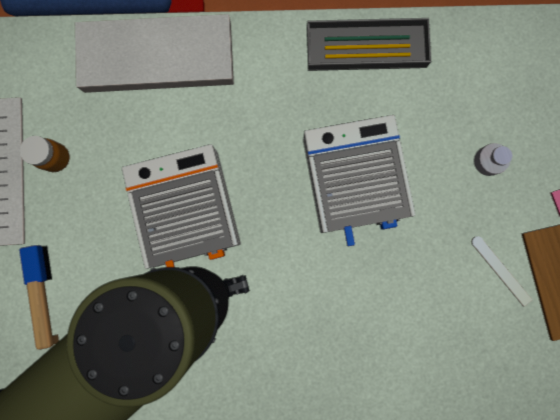

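View pics/scene1.png

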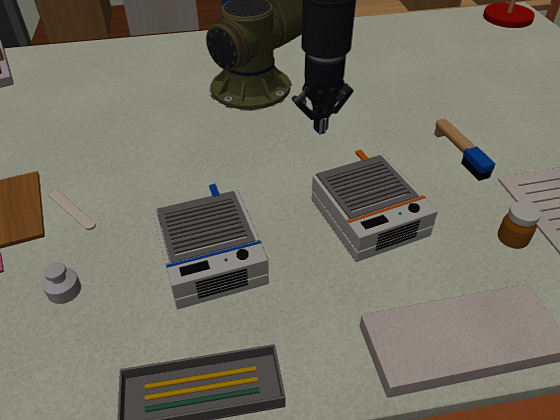

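```bash
python3 -m inch '[[-0.0025,0.002,0.02,0,1],[-0.0025,0.002,0.045,0,1],[-0.0025,0.002,0.07,0,1],[-0.0025,0.004,0.087,0,1],[-0.0025,0.008,0.087,0,1],[-0.0025,0.014,0.087,0,1],[-0.0025,0.02,0.087,0,1],[-0.0025,0.024,0.087,0,1],[-0.0025,0.026,0.087,0,1],[-0.0025,0.026,0.087,0,1]]'; python3 - <<'E'
from h import *
from bench import r
import cv2
s=r.get_state()
d,y=rel(s,(-.113,-.04,.108));print(d.round(4),y,unit(s),s["wrist_force"])
for n in("scene","top"):
    f=r.grab_frame(n);cv2.imwrite(f"pics/{n}2.png",cv2.resize(cv2.cvtColor(f["pixels"],cv2.COLOR_RGB2BGR)[60:270,200:480] if n=="scene" else cv2.cvtColor(f["pixels"],cv2.COLOR_RGB2BGR)[130:340,50:330],None,fx=2.5,fy=2.5))
E
```

```text
time_s: 2.7
position: [0.438, 0.0925, 0.1127]
ee_rot: [-1.951, -2.461, 0.0]
wrist_force: [-0.2, -0.6, 0.2]
finger_gap: 0.002
[0.0021 0.0155 0.0047] -3.49226106231299e-05 [-0.12849784 -0.04209689  0.11272663] [-0.23953958 -0.59842495  0.1513199 ]
```

View pics/top2.png

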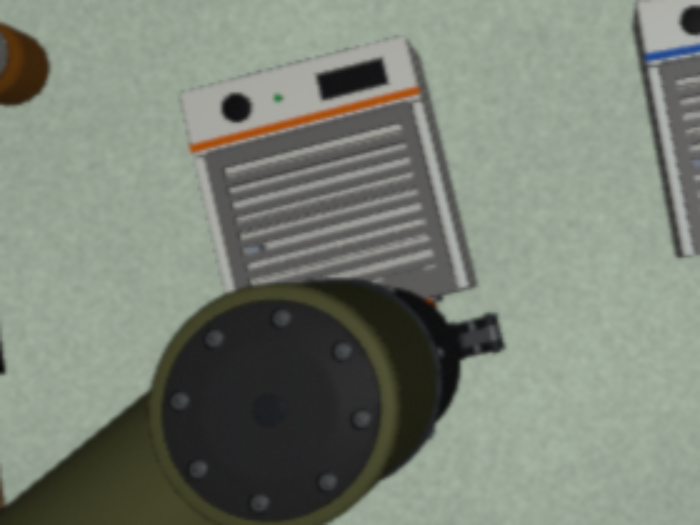

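View pics/scene2.png

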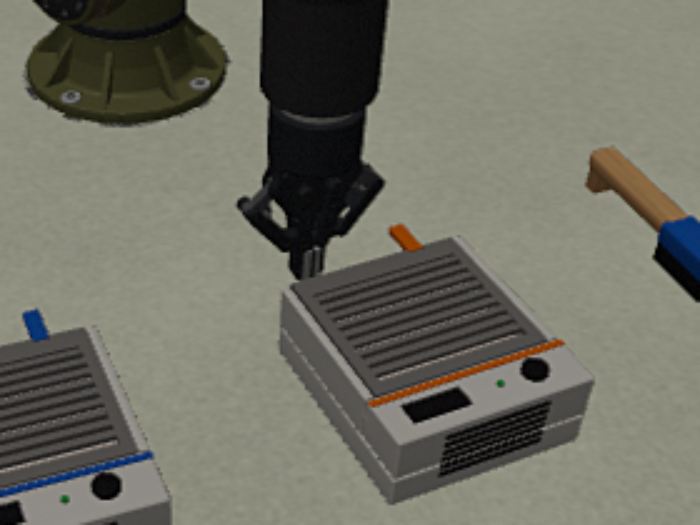

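```bash
python3 -m inch '[[0.002,0,0.004,0,1],[0.002,0.003,0.004,0,1],[0.002,0.006,0.004,0,1],[0.002,0.008,0.004,0,1],[0.002,0.01,0.004,0,1],[0.002,0.012,0.004,0,1],[0.002,0.0135,0.004,0,1],[0.002,0.0145,0.004,0,1],[0.002,0.0145,0.004,0,1],[0.002,0.0145,0.004,0,1]]'; python3 - <<'E'
from h import *
from bench import r
import cv2
s=r.get_state()
print(unit(s),s["wrist_force"])
for n in("scene",):
    f=r.grab_frame(n);cv2.imwrite(f"pics/{n}3.png",cv2.resize(cv2.cvtColor(f["pixels"],cv2.COLOR_RGB2BGR)[60:270,200:480],None,fx=2.5,fy=2.5))
E
```

```text
time_s: 3.63
position: [0.451, 0.0976, 0.1082]
ee_rot: [-1.95, -2.461, 0.002]
wrist_force: [-1.9, -0.2, 1.6]
finger_gap: -0.002
[-0.11471293 -0.04010355  0.10820668] [-1.90330822 -0.19751989  1.62811424]
```

View pics/scene3.png

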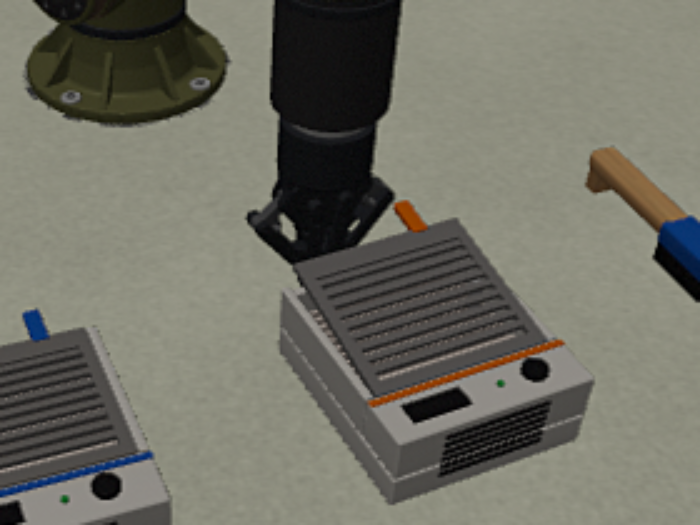

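The cover is ajar: the orange lip is raised and the tongue is now at crop (410,215). Next I back off, rise and shift over the tongue with the gripper open.

```bash
python3 -m inch '[[0,-0.015,0,0,1],[0,-0.035,0,0,1],[0,-0.045,-0.01,0,1],[0,-0.045,-0.04,0,1],[0,-0.045,-0.075,0,1],[0,-0.045,-0.11,0,0.8],[0.01,-0.045,-0.12,0,0.6],[0.04,-0.035,-0.12,0,0.6],[0.07,-0.015,-0.12,0,0.6],[0.08,0,-0.12,0,0.6]]'; python3 - <<'E'
from h import *
from bench import r
import cv2
s=r.get_state()
d,y=rel(s,(-.115,.04,.155));print(d.round(4),y,unit(s),s["wrist_force"],s["joint_pos"],s["finger_gap"])
for n in("scene","top"):
    f=r.grab_frame(n);cv2.imwrite(f"pics/{n}4.png",cv2.resize(cv2.cvtColor(f["pixels"],cv2.COLOR_RGB2BGR)[60:270,200:480] if n=="scene" else cv2.cvtColor(f["pixels"],cv2.COLOR_RGB2BGR)[130:340,50:330],None,fx=2.5,fy=2.5))
E
```

```text
time_s: 4.52
position: [0.4332, 0.1784, 0.2287]
ee_rot: [-1.948, -2.463, -0.003]
wrist_force: [-0.9, -0.4, 0.5]
finger_gap: 0.401
[-0.0028 -0.0015  0.0737] 0.0019086176473251729 [-0.11353575  0.04263125  0.22867091] [-0.88625968 -0.44128365  0.54153685] [ 8.22101570e-01 -3.19144630e-01 -3.74218870e-01 -1.95812151e-03
 -1.51390968e+00 -2.16045380e+00] 0.40138320463263294
```

View pics/scene4.png

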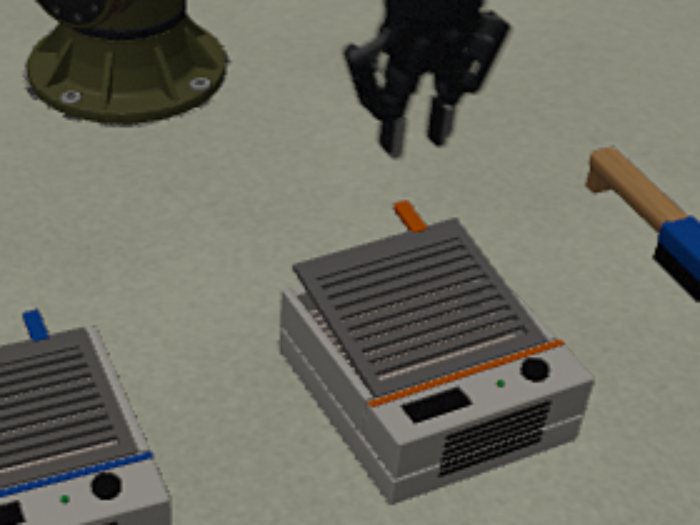

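```bash
python3 - <<'E'
from h import *
print(proj("scene",w((-.125,.04,.098))))
E
python3 -m inch '[[-0.003,-0.0015,0.015,0,0.6],[-0.003,-0.0015,0.03,0,0.6],[-0.003,-0.0015,0.045,0,0.6],[-0.003,-0.0015,0.058,0,0.6],[-0.003,-0.0015,0.068,0,0.6],[-0.003,-0.0015,0.074,0,0.6],[-0.003,-0.0015,0.074,0,0.6],[-0.003,-0.0015,0.074,0,0.6],[-0.003,-0.0015,0.074,0,0.6],[-0.003,-0.0015,0.074,0,0.6]]'; python3 - <<'E'
from h import *
from bench import r
import cv2
s=r.get_state()
print(unit(s),s["wrist_force"])
for n in("scene",):
    f=r.grab_frame(n);cv2.imwrite(f"pics/{n}5.png",cv2.resize(cv2.cvtColor(f["pixels"],cv2.COLOR_RGB2BGR)[90:190,300:430],None,fx=5,fy=5))
E
```

```text
[359.35253481 140.15000344]
time_s: 5.45
position: [0.433, 0.1742, 0.1544]
ee_rot: [-1.948, -2.463, 0.001]
wrist_force: [0.6, 0.1, 0.2]
finger_gap: 0.403
[-0.11467613  0.03865795  0.15436149] [0.61469235 0.05221245 0.2466161 ]
```

View pics/scene5.png

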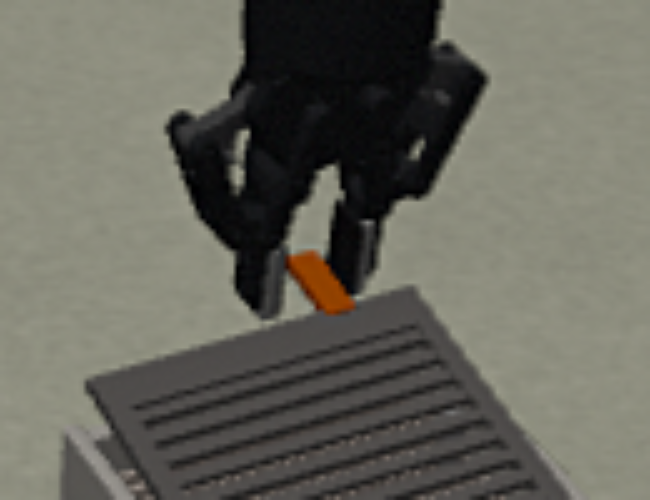

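```bash
python3 -m inch '[[-0.002,0,0.002,0,0.6],[-0.002,0,0.002,0,0.7],[-0.002,0,0.002,0,0.8],[-0.002,0,0.002,0,1],[-0.002,0,0.002,0,1],[-0.002,0,0.002,0,1],[-0.002,0,0.002,0,1],[-0.002,0,0.002,0,1],[-0.002,0,0.002,0,1],[-0.002,0,0.002,0,1]]'; python3 - <<'E'
from h import *
from bench import r
import cv2
s=r.get_state()
print(unit(s),s["wrist_force"],s["finger_gap"]*85)
for n in("scene",):
    f=r.grab_frame(n);cv2.imwrite(f"pics/{n}6.png",cv2.resize(cv2.cvtColor(f["pixels"],cv2.COLOR_RGB2BGR)[90:190,300:430],None,fx=5,fy=5))
# arc relative
u=unit(s); th0=.16; L=.160
for th in np.arange(.16,1.9,.087*2):
    print(round(th,2),"dy %.4f dz(tool) %.4f"%(-L*(np.cos(th)-np.cos(th0)),-L*(np.sin(th)-np.sin(th0))))
E
```

```text
time_s: 6.33
position: [0.4326, 0.1752, 0.1522]
ee_rot: [-1.943, -2.46, -0.006]
wrist_force: [-7.2, 13.1, 1.8]
finger_gap: 0.144
[-0.11491762  0.03974236  0.15216218] [-7.15138807 13.14714565  1.80842383] 12.210609556184949
0.16 dy -0.0000 dz(tool) -0.0000
0.33 dy 0.0068 dz(tool) -0.0270
0.51 dy 0.0182 dz(tool) -0.0523
0.68 dy 0.0337 dz(tool) -0.0754
0.86 dy 0.0531 dz(tool) -0.0953
1.03 dy 0.0756 dz(tool) -0.1117
1.2 dy 0.1006 dz(tool) -0.1239
1.38 dy 0.1273 dz(tool) -0.1315
1.55 dy 0.1549 dz(tool) -0.1345
1.73 dy 0.1827 dz(tool) -0.1326
```

View pics/scene6.png

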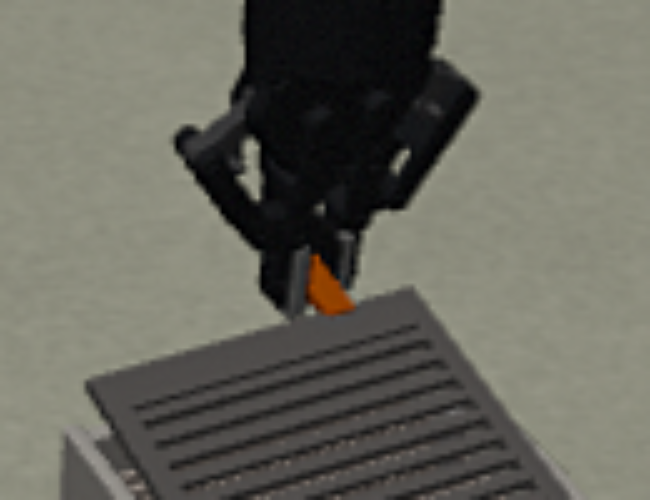

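The tongue is gripped (about 12 mm gap). There is a sideways load of about 14 N, which I'll relieve with +2 mm in tool x, then follow the arc.

```bash
python3 -m inch '[[0.002,0,0,0,1],[0.003,0.002,-0.0095,0,1],[0.003,0.0068,-0.027,0,1],[0.003,0.012,-0.040,0,1],[0.003,0.018,-0.052,0,1],[0.003,0.0255,-0.064,0,1],[0.003,0.0337,-0.0754,0,1],[0.003,0.043,-0.086,0,1],[0.003,0.053,-0.095,0,1],[0.003,0.053,-0.095,0,1]]'; python3 - <<'E'
from h import *
from bench import r
import cv2
s=r.get_state()
print(unit(s),s["wrist_force"],s["finger_gap"]*85)
f=r.grab_frame("scene");cv2.imwrite(f"pics/scene7.png",cv2.resize(cv2.cvtColor(f["pixels"],cv2.COLOR_RGB2BGR)[60:270,200:480],None,fx=2.5,fy=2.5))
E
```

```text
time_s: 7.22
position: [0.4848, 0.1887, 0.2471]
ee_rot: [-1.946, -2.46, -0.001]
wrist_force: [1.1, -5.3, -4.2]
finger_gap: 0.141
[-0.06097858  0.04094296  0.24707063] [ 1.12418147 -5.34652164 -4.1898884 ] 11.99077844233039
```

View pics/scene7.png

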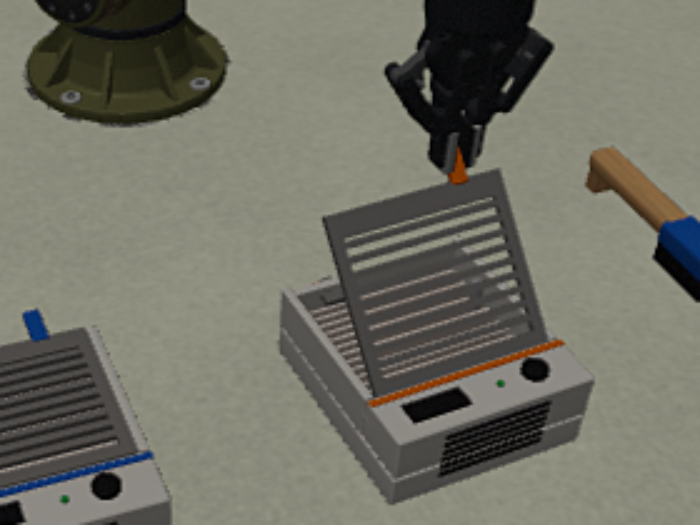

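The tongue is held and the cover is at about 0.86 rad. I continue to about 1.73 rad.

```bash
python3 -m inch '[[-0.001,0.011,-0.0085,0,1],[-0.001,0.0225,-0.0164,0,1],[-0.001,0.035,-0.023,0,1],[-0.001,0.0475,-0.0286,0,1],[-0.001,0.061,-0.033,0,1],[-0.001,0.0742,-0.0362,0,1],[-0.001,0.088,-0.038,0,1],[-0.001,0.102,-0.039,0,1],[-0.001,0.116,-0.0385,0,1],[-0.001,0.1296,-0.0373,0,1]]'; python3 - <<'E'
from h import *
from bench import r
import cv2
s=r.get_state()
print(unit(s),s["wrist_force"],s["finger_gap"]*85)
f=r.grab_frame("scene");cv2.imwrite(f"pics/scene8.png",cv2.resize(cv2.cvtColor(f["pixels"],cv2.COLOR_RGB2BGR)[60:270,200:480],None,fx=2.5,fy=2.5))
E
```

```text
time_s: 8.1
position: [0.6113, 0.2178, 0.2835]
ee_rot: [-1.945, -2.46, -0.002]
wrist_force: [0.3, -0.4, -0.1]
finger_gap: -0.002
[0.06883258 0.04030205 0.28352794] [ 0.25572347 -0.43933231 -0.10374385] -0.1473623540563999
```

View pics/scene8.png

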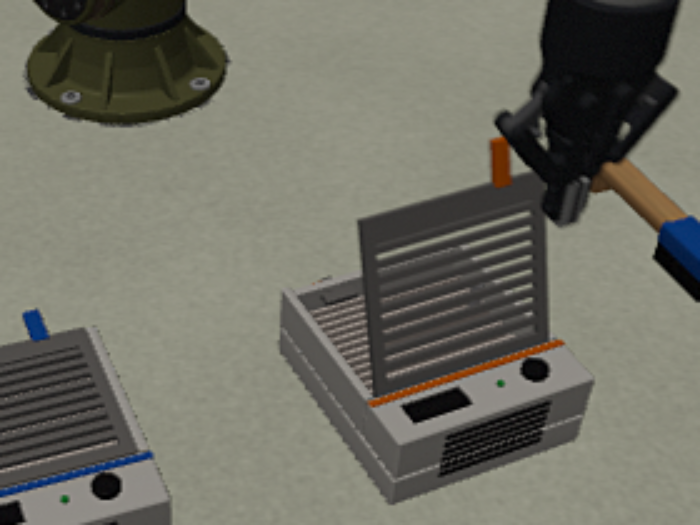

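```bash
python3 - <<'E'
from h import *
from bench import r
import cv2
ims=[]
for i in range(2):
    f=r.grab_frame("scene");ims.append(cv2.resize(cv2.cvtColor(f["pixels"],cv2.COLOR_RGB2BGR)[60:270,290:450],None,fx=2.4,fy=2.4))
cv2.imwrite("pics/scene9.png",cv2.hconcat(ims))
E
```

```text
(no output)
```

View pics/scene9.png

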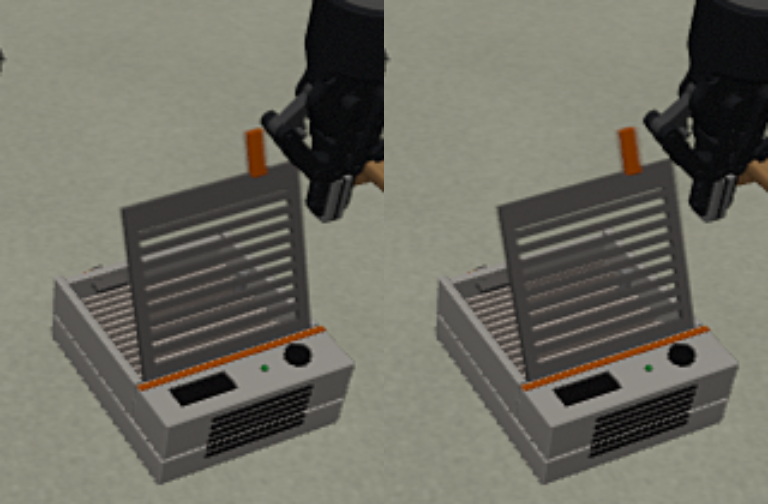

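```bash
python3 - <<'E'
from h import *
def cov(th,r,y,P=P): return w((.045-r*np.cos(th),y,.067+r*np.sin(th)),P)
G=lambda u,v:np.array([u/2.5+200,v/2.5+60])
for nm,a,b,tip in (("7",G(324,217),G(500,170),None),("8",G(359,218),G(543,172),G(500,140)),("4",G(294,266),G(456,220),G(404,204))):
    ob=[(a,.140,-.076),(b,.140,.076)]+([(tip,.172,.04)] if tip is not None else [])
    f=lambda p:np.concatenate([proj("scene",cov(p[0],rr,y)+[p[1],p[2],0])-q for q,rr,y in ob])
    s=least_squares(f,[.8,0,0]);print(nm,s.x.round(4),f(s.x).round(1))
E
```

```text
7 [0.7957 0.0033 0.0017] [ 0.1  0.4 -0.1 -0.4]
8 [ 1.2258e+00  3.3000e-03 -1.0000e-04] [-0.   1.5  0.2 -1.  -0.2 -0.7]
4 [0.1727 0.0029 0.0017] [ 0.2  0.3  0.7 -0.3 -1.  -0. ]
```

The tongue slipped out near 1.2 rad and the cover is falling back. From the angles I fitted, the tongue had slid down in the pads by about 10 mm, and the unit sits about 3 mm further in +x than my estimate. I'll go back over it and look.

```bash
python3 -m inch '[[0,0,-0.02,0,1],[0,0,-0.05,0,1],[0,-0.01,-0.06,0,1],[0,-0.03,-0.06,0,1],[0,-0.065,-0.06,0,0.8],[0,-0.1,-0.05,0,0.6],[0,-0.135,-0.03,0,0.6],[0,-0.165,0,0,0.6],[0,-0.18,0.03,0,0.6],[0,-0.18,0.04,0,0.6]]'; python3 - <<'E'
from h import *
from bench import r
import cv2
s=r.get_state()
print(unit(s),s["wrist_force"],s["finger_gap"]*85)
f=r.grab_frame("scene");cv2.imwrite(f"pics/scene10.png",cv2.resize(cv2.cvtColor(f["pixels"],cv2.COLOR_RGB2BGR)[60:270,200:480],None,fx=2.5,fy=2.5))
E
```

```text
time_s: 9.08
position: [0.4317, 0.1749, 0.2389]
ee_rot: [-1.942, -2.458, 0.006]
wrist_force: [0.8, 0.1, -0.3]
finger_gap: 0.401
[-0.11581828  0.03964054  0.23892513] [ 0.82210459  0.08621029 -0.27617924] 34.08901063455982
```

View pics/scene10.png

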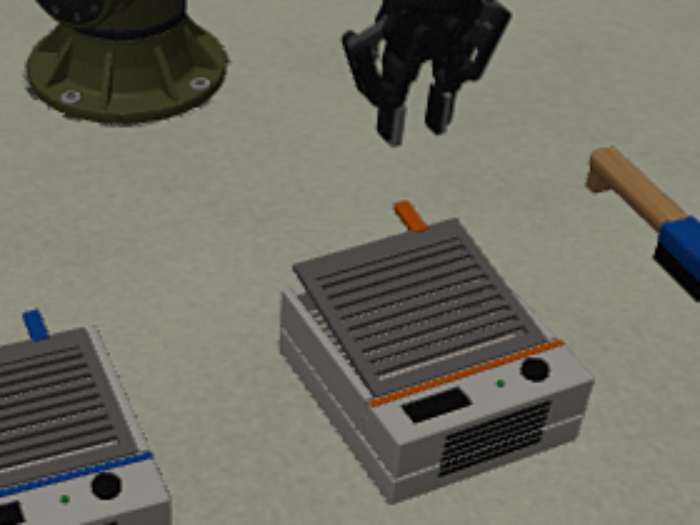

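The cover dropped to ajar again, with the tongue at crop (410,215) as before. I'll regrip deeper and lift more slowly, with checks along the way.

```bash
python3 -m inch '[[0.0005,0.001,0.02,0,0.6],[0.0005,0.001,0.04,0,0.6],[0.0005,0.001,0.06,0,0.6],[0.0005,0.001,0.075,0,0.6],[0.0005,0.001,0.085,0,0.6],[0.0005,0.001,0.093,0,0.6],[0.0005,0.001,0.093,0,0.6],[0.0005,0.001,0.093,0,0.8],[0.0005,0.001,0.093,0,1],[0.0005,0.001,0.093,0,1]]'; python3 -m inch '[[0,0,0,0,1],[0,0,0,0,1],[0,0,0,0,1],[0,0,0,0,1],[0,0,0,0,1],[0,0.0002,-0.001,0,1],[0,0.0004,-0.002,0,1],[0,0.0006,-0.003,0,1],[0,0.0008,-0.004,0,1],[0,0.001,-0.005,0,1]]'; python3 - <<'E'
from h import *
from bench import r
import cv2
s=r.get_state()
print(unit(s),s["wrist_force"],s["ft_torque"],s["finger_gap"]*85)
f=r.grab_frame("scene");cv2.imwrite(f"pics/scene11.png",cv2.resize(cv2.cvtColor(f["pixels"],cv2.COLOR_RGB2BGR)[90:190,300:430],None,fx=5,fy=5))
E
```

```text
time_s: 9.97
position: [0.4335, 0.1765, 0.1472]
ee_rot: [-1.943, -2.459, 0.004]
wrist_force: [0.5, -0.4, 0.5]
finger_gap: 0.153
time_s: 10.8
position: [0.4344, 0.1767, 0.152]
ee_rot: [-1.942, -2.459, 0.005]
wrist_force: [0.3, 0.0, -2.7]
finger_gap: 0.15
[-0.11280372  0.04073932  0.15200753] [ 0.28803649  0.04070173 -2.72082561] [ 0.04025545 -0.07491287 -0.00091864] 12.767668699505494
```

View pics/scene11.png

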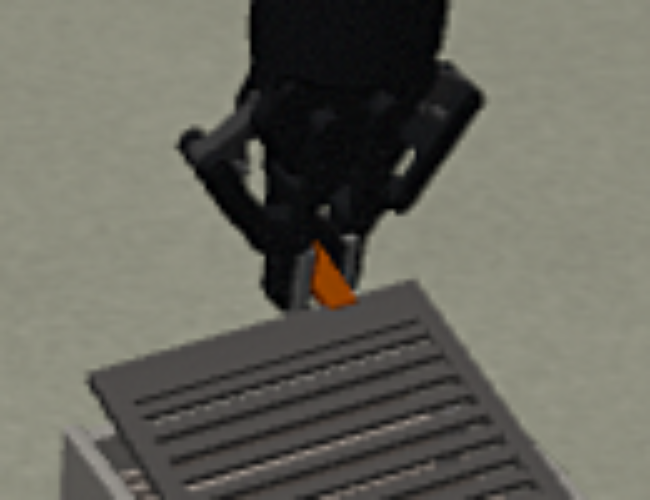

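```bash
python3 -m inch '[[0,0.0014,-0.0064,0,1],[0,0.0031,-0.0127,0,1],[0,0.005,-0.0189,0,1],[0,0.0072,-0.025,0,1],[0,0.0096,-0.0311,0,1],[0,0.0123,-0.037,0,1],[0,0.0152,-0.0429,0,1],[0,0.0183,-0.0486,0,1],[0,0.0217,-0.0542,0,1],[0,0.0252,-0.0597,0,1]]'; python3 - <<'E'
from h import *
from bench import r
import cv2
s=r.get_state()
print(unit(s),s["wrist_force"],s["ft_torque"],s["finger_gap"]*85)
f=r.grab_frame("scene");cv2.imwrite(f"pics/scene12.png",cv2.resize(cv2.cvtColor(f["pixels"],cv2.COLOR_RGB2BGR)[70:220,310:440],None,fx=4,fy=4))
E
```

```text
time_s: 11.68
position: [0.4598, 0.1826, 0.2121]
ee_rot: [-1.942, -2.459, 0.004]
wrist_force: [2.1, 2.1, -5.6]
finger_gap: 0.15
[-0.08669794  0.04063689  0.21213639] [ 2.06857325  2.0950437  -5.61150574] [ 0.57364656 -0.06724923 -0.12190337] 12.766562703128724
```

View pics/scene12.png

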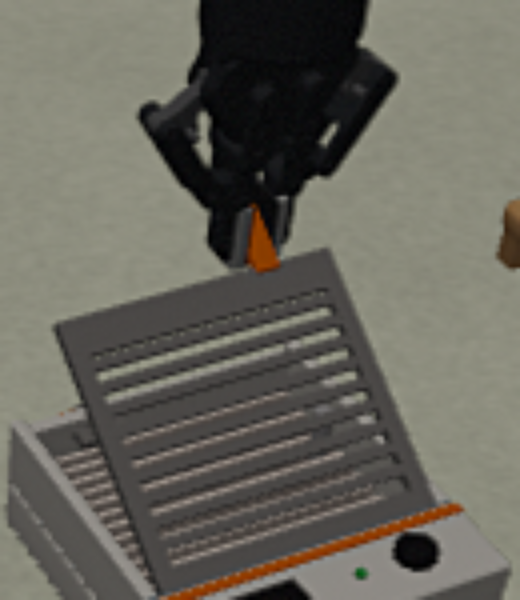

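```bash
cat >> h.py <<'E'
def ang(a,b):
    f=lambda p:np.concatenate([proj("scene",w((.045-.14*np.cos(p[0]),y,.067+.14*np.sin(p[0])))+[.003,.0012,0])-q for q,y in((a,-.076),(b,.076))])
    s=least_squares(f,[.8]);return s.x[0],f(s.x).round(1)
def rep(s,th):
    u=unit(s); r=(.0475-u[0])/np.cos(th); return "r %.4f tongue above tips %.4f"%(r,.067+r*np.sin(th)-(u[2]-.073))
E
python3 - <<'E'
from h import *
from bench import r
t,e=ang(np.array([323.75,151.25]),np.array([392,132.5]));print(t,e,rep(r.get_state(),t))
E
```

```text
0.5757123183547105 [ 0.   0.3  0.1 -0.2] r 0.1591 tongue above tips 0.0133
```

The tongue is creeping slowly through the pads as it pivots, so I'll finish the arc with a faster sweep past upright before it can slip out.

```bash
python3 -m inch '[[0,0.0068,-0.0092,0,1],[0,0.0142,-0.0179,0,1],[0,0.0221,-0.026,0,1],[0,0.0307,-0.0336,0,1],[0,0.0397,-0.0406,0,1],[0,0.0492,-0.0468,0,1],[0,0.064,-0.0547,0,1],[0,0.091,-0.065,0,1],[0,0.124,-0.0706,0,1],[0,0.157,-0.0696,0,1]]'; python3 - <<'E'
from h import *
from bench import r
import cv2
s=r.get_state()
print(unit(s),s["wrist_force"],s["finger_gap"]*85)
ims=[]
for i in range(2):
    f=r.grab_frame("scene");ims.append(cv2.resize(cv2.cvtColor(f["pixels"],cv2.COLOR_RGB2BGR)[60:270,290:450],None,fx=2.4,fy=2.4))
cv2.imwrite("pics/scene13.png",cv2.hconcat(ims))
E
```

```text
time_s: 12.57
position: [0.6146, 0.2188, 0.2831]
ee_rot: [-1.942, -2.46, 0.003]
wrist_force: [-2.4, 1.2, -5.8]
finger_gap: 0.141
[0.07230553 0.04054874 0.28309199] [-2.36706371  1.24262732 -5.80795811] 11.944897365436304
```

View pics/scene13.png

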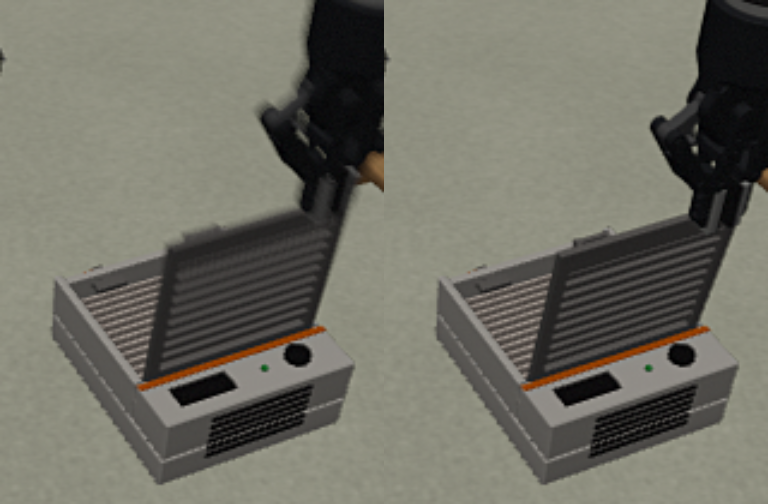

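The cover is still held and past upright. I move 12 mm further back, pause, then open and check before rising.

```bash
python3 - <<'E'
from h import *
print(ang(np.array([361.7,166.]),np.array([435,148.])))
E
python3 -m inch '[[0,0.005,0.001,0,1],[0,0.01,0.002,0,1],[0,0.012,0.003,0,1],[0,0.012,0.003,0,1],[0,0.012,0.003,0,1],[0,0.012,0.003,0,0.8],[0,0.012,0.003,0,0.6],[0,0.012,0.003,0,0.6],[0,0.012,0.003,0,0.6],[0,0.012,0.003,0,0.6]]'; python3 - <<'E'
from h import *
from bench import r
import cv2
s=r.get_state()
print(unit(s),s["wrist_force"],s["finger_gap"]*85)
ims=[]
for i in range(2):
    f=r.grab_frame("scene");ims.append(cv2.resize(cv2.cvtColor(f["pixels"],cv2.COLOR_RGB2BGR)[60:270,290:450],None,fx=2.4,fy=2.4))
cv2.imwrite("pics/scene14.png",cv2.hconcat(ims))
E
```

```text
(np.float64(1.6723836613163485), array([ 1.3, -0.4,  4.8, -5.2]))
time_s: 13.5
position: [0.6293, 0.2222, 0.2768]
ee_rot: [-1.946, -2.46, 0.006]
wrist_force: [0.3, -0.2, -0.1]
finger_gap: 0.398
[0.08739547 0.04055173 0.27679495] [ 0.27676659 -0.21688404 -0.08482397] 33.833758858351494
```

View pics/scene14.png

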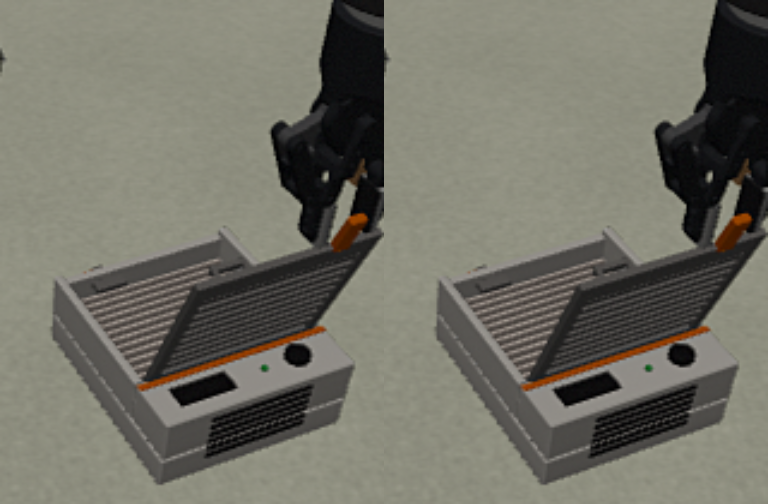

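The cover rests on its stop. The tongue, at about (350,232), is clear of the fingers, and the wrist force is near zero. I retreat up, away from the cover.

```bash
python3 -m inch '[[0,-0.005,-0.015,0,0.6],[0,-0.01,-0.04,0,0.6],[0,-0.02,-0.07,0,0.6],[0,-0.04,-0.1,0,0.6],[0,-0.07,-0.1,0,0.6],[0,-0.1,-0.1,0,0.6],[0,-0.13,-0.1,0,0.6],[0,-0.15,-0.1,0,0.6],[0,-0.15,-0.1,0,0.6],[0,-0.15,-0.1,0,0.6]]'; python3 - <<'E'
from h import *
from bench import r
import cv2
s=r.get_state()
print(s["position"],s["wrist_force"],abs(s["qvel"]).max())
f=r.grab_frame("scene");cv2.imwrite("pics/scene15.png",cv2.cvtColor(f["pixels"],cv2.COLOR_RGB2BGR))
E
```

```text
time_s: 14.43
position: [0.4834, 0.1876, 0.3788]
ee_rot: [-1.945, -2.461, 0.002]
wrist_force: [0.2, 0.4, -0.8]
finger_gap: 0.402
[0.48339479 0.1875592  0.37881643] [ 0.17796446  0.40561522 -0.84581655] 0.0531054117994362
```

View pics/scene15.png

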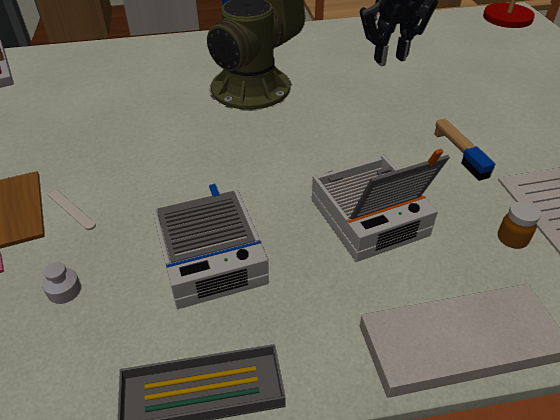

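The orange cover is open on its stop (tongue at (436,157)), the blue cover is shut, and the arm is clear. I'm handing in.

```bash
python3 - <<'E'
from bench import r
print(r.finish_job())
E
```

```text
the job is handed in; nothing more can be done
None
```

The orange-tabbed collector is open: I pressed its release tab, the cover sprang ajar, and I pivoted it by its tongue past upright onto its stop. I handed in at about 14.5 s of the 53 s allowed.

- **First try failed:** the tongue slipped out of the pads near 1.2 rad and the cover fell back to ajar, without relocking. I gripped it again deeper and finished the arc with a faster sweep, which held.
- **Last checks:** in the final picture the orange cover stands open past upright, the blue cover is shut, and the gripper is well clear. Wrist force was about 1 N, which is sensor-noise level.
- **Limits of the checks:** I never read the tab travel or the final cover angle directly. That the tab was pressed far enough is inferred from the cover springing ajar. My last measured angle, 1.67 rad while still gripped, fitted loosely (up to 5 px off) because one lip corner was hidden.
- **Unit position:** the scene camera put the unit about 3 mm further in +x than my first two-camera estimate. I allowed for roughly 2 mm of that in the second grasp.

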